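# Stack slide trays square on the sloped stand

### The arm

A 7-joint arm with a two-finger parallel gripper is mounted at the origin on a cart in front of the work surface, level with it; the furniture and walls round the work are solid. World frame = base frame: x ahead of the robot, y to its left, z up, the work surface at z = 0. Lengths are in m, angles in degrees, forces in N, time in s.
With the tool pointing down it reaches from about 0.425 to 0.875 m from the base axis. Payload 4.7 kg.
Tool frame: the origin (TCP) lies between the finger pads; the fingertips stand env.tip_reach ahead of it and the grasp point (between the pads) lies 2 mm behind it (env.tip_reach is the distance from the TCP to the fingertips, in m); z points along the fingers, y is the line along which they close (so a half turn about z gives the same grasp; the last joint's range is limited). The gripper opens to 87 mm and grips with 3 to 60 N. Pads are 19 mm wide; open, the fingers measure 117 mm over their backs; the gripper's body (75 mm by 190 mm) begins 51 mm behind the grasp point.
Start: joints at [-69.952, 18.392, -4.016, 83.108, 1.295, 78.541, -3.26], TCP at [0.214, 0.614, 0.24] pointing down, gripper open.
Joint ranges: [-163.93, 163.93], [-17.29, 119.83], [-79.2, 71.16], [3.27, 140.29], [-89.18, 269.18], [5.43, 117.66], [-154.24, 154.24]. Speed limits (degrees/s): [147.25, 147.25, 180, 180, 180, 180, 180].

### API

Orientations are given as [roll, pitch, yaw] about the fixed x, y, z axes, in that order (R = Rz(yaw) Ry(pitch) Rx(roll)).
In Python, from cell import env gives the robot as it stands.
- The arm moves only by the shell command python3 steer.py 'ROWS' [FORCE]. ROWS is rows parted by semicolons, their numbers by spaces, 1 to 8 of them, each of 5 numbers: dx, dy, dz in m, then a turn about the tool's z in degrees, then the finger opening in m; each row is the pose to reach, as a shift and turn from the pose commanded when the command began, along the tool's axes at that moment; what a row does not reach only later rows make up. A row lasts 1/12 s, in which the tool goes at most 0.0417 m and 7.16 degrees, less where a joint would pass 70% of its speed; a pose out of reach is approached as far as the arm can. The fingers move at their own pace and stop on an object; FORCE is the grip in N (left out, the last holds). Time passes only in rows, so rows that do not move let the fingers close. It prints the time, the measured TCP pose, the force, the opening and the grip force at its end.
- env.get_obs(): the state, without advancing time (a new reading comes with each control period).
- env.read_camera(name): name is "scene" or "top"; returns a dict with "color" (420x560x3 uint8, blue, green, red), "fx", "fy", "cx", "cy" (pixels), "dist" ([k1, k2, p1, p2, k3] as OpenCV has them; the pictures are not rectified), "world_from_camera" (4x4, takes a point from camera to world coordinates). Camera axes: x right, y down, z forward; pixel columns grow to the right and rows downward; lengths in m; the calibration is good to about 2 mm. A picture is of the moment at which its call begins. There is no depth.
- env.sign_off(): hands the job in; it is judged then, once.
The state is a dict: "time_s": time; "qpos": joint angles; "joint_velocities": joint speeds; "effort": joint torques, N m; "tool_pos": TCP position; "tool_rot": TCP orientation; "force": force on the tool from outside, world axes, zero at the start; "wrist_torque": the same for the moment, N m; "grip_width": finger opening in m; "grasp_force": force on a finger pad.
Only numpy, scipy, OpenCV 4.12 (cv2) and the standard library are available. Lean on these libraries where they do the work, as an engineer would, in place of code of your own. Each camera call takes 0.05 s, during which the arm holds its last target. There are 200 camera calls.

### The job

Pile the three slide trays squarely on the sloped stand, lengthwise up the slope: blue at the bottom, orange on it, green on top. Lay them on one at a time, parallel to the sloping bed, and before the next one goes on, gently push each tray home until you feel it touch both the low ledge at the far, bottom end of the slope and the two prongs of the side stop. Leave the finished pile there, every tray up against ledge and prongs and in line with the others, and leave the two sample cups and the timer alone.

Things in the scene. Friction and masses are not known exactly. Their poses are not given: they have to be found in the camera images.
- tray_blue: Blue slide tray, a flat rigid plate 120 long (its x) x 62 wide (its y) x 14 mm thick (z), 110 to 220 g, flat underside and flat rim, two glass slides sunk in its top and a blank white label near its +x end. Origin: centre of the underside. Either end may point up the slope. It starts flat on the worktop.
- tray_orange: Orange slide tray, a flat rigid plate 120 long (its x) x 62 wide (its y) x 14 mm thick (z), 110 to 220 g, flat underside and flat rim, two glass slides sunk in its top and a blank white label near its +x end. Origin: centre of the underside. Either end may point up the slope. It starts flat on the worktop.
- tray_green: Green slide tray, a flat rigid plate 120 long (its x) x 62 wide (its y) x 14 mm thick (z), 110 to 220 g, flat underside and flat rim, two glass slides sunk in its top and a blank white label near its +x end. Origin: centre of the underside. Either end may point up the slope. It starts flat on the worktop.
- bed: White sloping bed of the fixed stand, tilted 25 degrees, falling away from the robot: the ledge closes its low, far end. Origin: on its surface, at the foot of the ledge. x runs down the slope, away from the robot, y to the left, z square out of the bed. Surface: x -150 to 0, y -70 to 105 mm. A tray on the ledge has its centre at x = -60 mm; undersides in the pile lie at z = 0, 14, 28 mm.
- ledge_top (a point): Middle of the top edge of the aluminium ledge that closes the bed's low far end: its face is the bed's plane x = 0, it stands 44 mm out of the bed and spans y -60 to +50 mm of the bed. This point lies at x = 0, y = -5, z = 44 mm of the bed.
- stop: Side stop left of the bed: a fixed grey bracket 50 x 17 x 40 mm carrying a clamped sliding fork that yields only above 100 N. Origin: under the block's centre, at x = -60, y = 96.5, z = 0 mm of the bed; axes as the bed's. The fork's two black prongs point to -y; trays' left sides must touch their flat tips.
- prong_zone (a point): Middle of the range in which the line of the prong tips can lie: x = -60, y = 17.5, z = 23 mm of the bed. The tips lie at bed y = 5 to 30 mm; the setting differs each time and is not reported: feel for it with the tray. Prongs: 14 mm wide, 2 to 44 mm above the bed, centred 45 mm up- and downslope of this point (76 mm free between for a finger), 50 mm long to a crossbar 32 mm high.
- cup_red: Red-lidded sample cup, 55 mm wide, 58 mm high, a bystander; origin: centre of its underside.
- cup_yellow: Yellow-lidded sample cup, 55 mm wide, 58 mm high, a bystander; origin: centre of its underside.
- bench_timer: White kitchen-style timer with red knob, 54 x 66 x 40 mm, a bystander; origin: centre of its underside.

How it is judged (in metres and radians):
On the way, in this order (a step that is already met when the one before it is completed fails the run):
1. the blue tray lies on the bed and is pushed against the side stop's prongs (over 0.7 N) (z of tray_blue in the frame of bed between -0.004 and 0.004 m and angle between the z axis of tray_blue and the z axis of bed, either way round below 0.06 rad and contact force between tray_blue and stop above 0.7 N), for 0.03 s.
2. the orange tray lies on the blue one and is pushed against the prongs (over 0.7 N) (z of tray_orange in the frame of bed between 0.01 and 0.018 m and angle between the z axis of tray_orange and the z axis of bed, either way round below 0.06 rad and contact force between tray_orange and stop above 0.7 N), for 0.03 s.
3. the green tray lies on the orange one and is pushed against the prongs (over 0.7 N) (z of tray_green in the frame of bed between 0.024 and 0.032 m and angle between the z axis of tray_green and the z axis of bed, either way round below 0.06 rad and contact force between tray_green and stop above 0.7 N), for 0.03 s.
At the end, for the whole second after the job is handed in: Blue, orange, green from the bottom: flat on the bed (heights within 3 mm, 0.06 rad), lengthwise up the slope (0.05 rad), each within 3.5 mm of the ledge, centre 30 mm right to 3 mm left of bed y = 0, orange and green within 3 mm sideways of blue, at rest (z of tray_blue in the frame of bed between -0.003 and 0.003 m and angle between the z axis of each of tray_blue, tray_orange, tray_green and the z axis of bed, either way round below 0.06 rad and x of tray_blue in the frame of bed between -0.0635 and -0.056 m and angle between the x axis of each of tray_blue, tray_orange, tray_green and the x axis of bed, either way round below 0.05 rad and linear speed of each of tray_blue, tray_orange, tray_green below 0.02 m/s and y of tray_blue in the frame of bed between -0.03 and 0.003 m and z of tray_orange in the frame of bed between 0.011 and 0.017 m and x of tray_orange in the frame of bed between -0.0635 and -0.056 m and y of tray_orange in the frame of bed between -0.03 and 0.003 m and y of tray_orange in the frame of tray_blue between -0.003 and 0.003 m and z of tray_green in the frame of bed between 0.025 and 0.031 m and x of tray_green in the frame of bed between -0.0635 and -0.056 m and y of tray_green in the frame of bed between -0.03 and 0.003 m and y of tray_green in the frame of tray_blue between -0.003 and 0.003 m); the robot touches nothing.
It fails at once if a bystander is moved more than 25 mm (distance of any of cup_red, cup_yellow, bench_timer from where it was at the start of the episode above 0.025 m).
It fails at once if a tray is pushed against the stop with more than 40 N (contact force between any of tray_blue, tray_orange, tray_green and stop above 40 N).
It also fails if it takes over 72 s, if anything falls off the work surface, if the arm or the gripper's body presses on something with over 40 N, if the wrist force passes 120 N, or if a joint passes its speed limit or range.

## Working session

There is one attempt and no reset: what is moved stays moved. The work goes in short steps, Python scripts to look and compute and a shell command to move; the robot and the scene stay as the last step left them, time stands still between calls to the robot, and variables do not carry over. Pictures are saved under pics/ and viewed, at most 10 in all, crops included, and the job is handed in when it is done.

```bash
ls; mkdir -p pics
python3 - <<'E'
from cell import env
import cv2
o=env.get_obs(); print({k:(o[k]) for k in ('time_s','tool_pos','tool_rot','force','grip_width')}, env.tip_reach)
for n in ("scene","top"):
    c=env.read_camera(n); cv2.imwrite(f"pics/{n}0.png",c["color"]); print(n,c["fx"],c["fy"],c["cx"],c["cy"],c["dist"]); print(c["world_from_camera"])
E
```

```text
cell.py
pics
steer.py
{'time_s': 0.0, 'tool_pos': array([0.21406478, 0.61317018, 0.23843908]), 'tool_rot': array([-1.79887825e+02,  9.16160805e-03,  1.60765579e+02]), 'force': array([-0.53713384,  0.5394969 ,  0.68129937]), 'grip_width': 0.08697802694132739} 0.017
scene 391.3904741601805 391.3904741601805 274.323063497525 214.2527051209079 [-0.10002983  0.          0.          0.          0.        ]
[[ 0.75925297 -0.40282175  0.51114534 -0.06844792]
 [-0.65039523 -0.49721023  0.57425432 -0.66630146]
 [ 0.02282457 -0.7684508  -0.63950169  0.81025035]
 [ 0.          0.          0.          1.        ]]
top 451.2496180936918 451.2496180936918 281.50607182744164 205.4442007008369 [-0.05692012  0.          0.          0.          0.        ]
[[ 1.42249524e-02 -9.90564140e-01  1.36309706e-01  3.71685887e-01]
 [-9.99870581e-01 -1.51163056e-02 -5.50627535e-03 -6.38954742e-04]
 [ 7.51481808e-03 -1.36213739e-01 -9.90650970e-01  1.15137354e+00]
 [ 0.00000000e+00  0.00000000e+00  0.00000000e+00  1.00000000e+00]]
```
View pics/scene0.png

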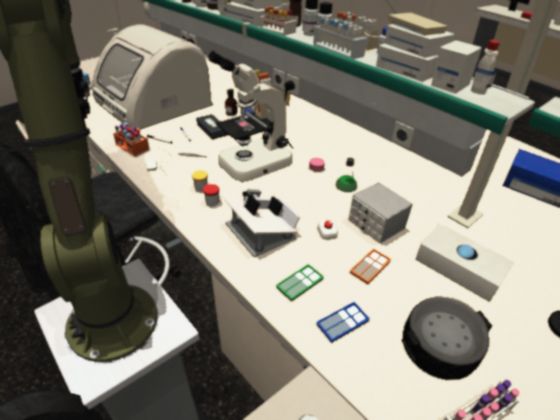

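View pics/top0.png

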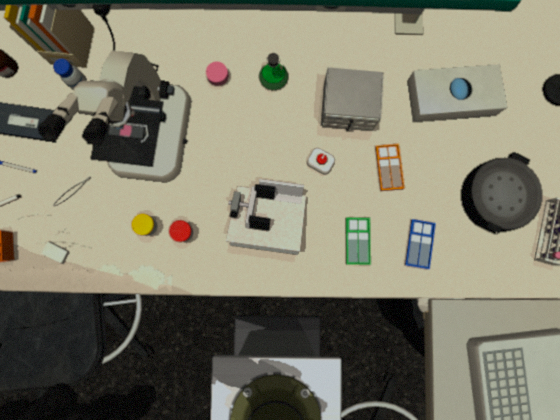

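The top view shows the stand near (268,217) with prongs at (264,191) and (260,223). Green tray is at (357,241), blue (420,244), orange (389,167). Timer is at (320,160) and the cups at (143,225) and (180,231). I'll enlarge crops of the stand and trays next.

Run:
```python
import cv2
t=cv2.imread("pics/top0.png"); s=cv2.imread("pics/scene0.png")
cv2.imwrite("pics/c1.png",cv2.resize(t[140:280,330:450],None,fx=4.2,fy=4.2,interpolation=cv2.INTER_CUBIC))
cv2.imwrite("pics/c2.png",cv2.resize(t[170:265,215:320],None,fx=6,fy=6,interpolation=cv2.INTER_CUBIC))
```

View pics/c1.png

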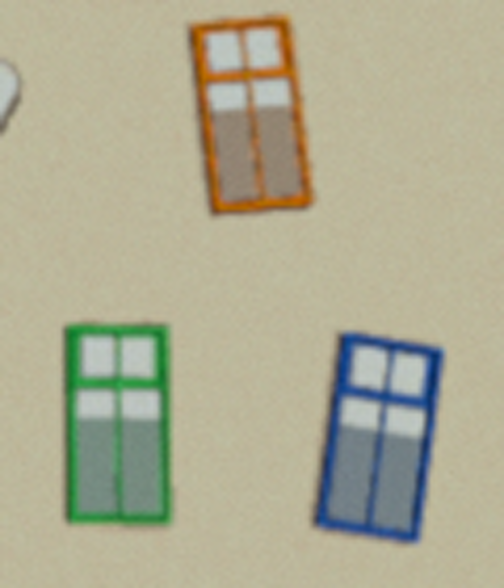

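View pics/c2.png

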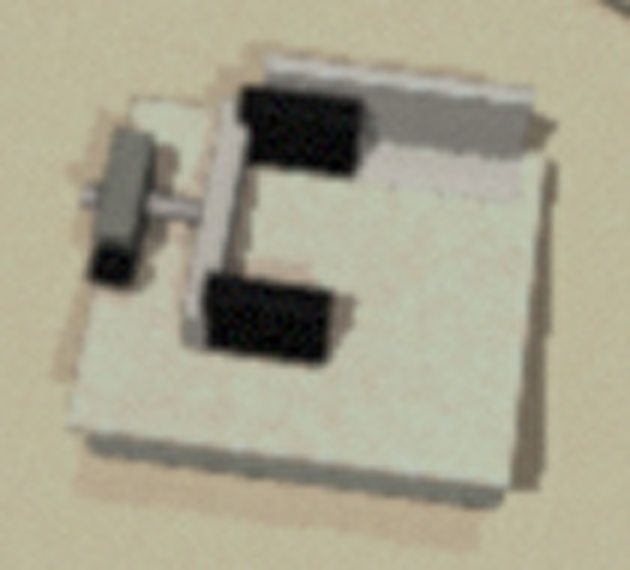

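c1: tray corners are all visible. Orange (190,23),(288,16),(313,204),(213,213); green (66,326),(168,325),(170,522),(68,522); blue (341,333),(442,349),(417,541),(315,525).
c2: near bed edge runs (70,430)-(510,488), ledge top (266,80)-(530,103), block top (115,130)-(153,133)-(133,243)-(95,240). One scene crop will give the height.

Run:
```python
import cv2
s=cv2.imread("pics/scene0.png")
cv2.imwrite("pics/c3.png",cv2.resize(s[180:260,215:310],None,fx=7,fy=7,interpolation=cv2.INTER_CUBIC))
```

```text
(no output)
```

View pics/c3.png

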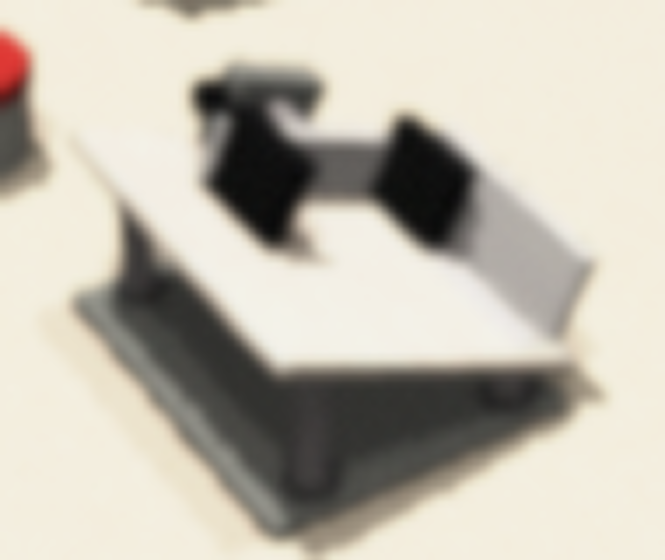

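The scene crop shows the bed's near-left corner at (70,135), near-right at (277,364), far-right at (570,352), and the ledge's right top end at (592,265). Fitting poses now.

```bash
cat > h.py <<'E'
import numpy as np, cv2
from cell import env
from scipy.optimize import least_squares
from scipy.spatial.transform import Rotation as R
def cam(n):
    c=env.read_camera(n); c["K"]=np.array([[c["fx"],0,c["cx"]],[0,c["fy"],c["cy"]],[0,0,1]]); return c
def proj(c,P):
    W=np.linalg.inv(c["world_from_camera"])
    return cv2.projectPoints(np.array(P,float),cv2.Rodrigues(W[:3,:3])[0],W[:3,3],c["K"],np.array(c["dist"]))[0][:,0]
def unproj(c,uv,z):
    n=cv2.undistortPoints(np.array(uv,float)[:,None],c["K"],np.array(c["dist"]))[:,0]
    M=c["world_from_camera"]; d=np.c_[n,np.ones(len(n))]@M[:3,:3].T
    return M[:3,3]+d*((z-M[2,3])/d[:,2])[:,None]
def uncrop(uv,off,s): return np.array(off)+(np.array(uv,float)+.5)/s-.5
def bedpose(p):
    return R.from_euler('xyz',[0,25,p[3]],degrees=True).as_matrix(), np.array(p[:3])
E
python3 - <<'E'
from h import *
ct,cs=cam("top"),cam("scene")
for n,q in dict(orange=[(190,23),(288,16),(313,204),(213,213)],green=[(66,326),(168,325),(170,522),(68,522)],blue=[(341,333),(442,349),(417,541),(315,525)]).items():
    P=unproj(ct,uncrop(q,(330,140),4.2),.014)[:,:2]
    ax=(P[0]+P[1]-P[2]-P[3])/2; 
    print(n,P.mean(0).round(4),"len",np.linalg.norm(ax).round(4),"w",np.linalg.norm((P[0]+P[3]-P[1]-P[2])/2).round(4),"yaw",np.degrees(np.arctan2(ax[1],ax[0])).round(2), "scene px",proj(cs,[[*P.mean(0),.014]]).round(1))
B=np.array([(-150,105,0),(-150,-70,0),(0,50,44),(0,-60,44),(-35,105,40),(-35,88,40),(-85,88,40),(-85,105,40)])/1e3
U=uncrop([(72,430),(510,488),(266,80),(530,103),(115,130),(153,133),(133,243),(95,240)],(215,170),6)
S=np.array([(-150,105,0),(-150,-70,0),(0,-70,0),(0,-60,44)])/1e3
V=uncrop([(70,135),(277,364),(570,354),(590,265)],(215,180),7)
def res(p):
    r,t=bedpose(p)
    return np.r_[proj(ct,B@r.T+t)-U,proj(cs,S@r.T+t)-V]
f=least_squares(lambda p:res(p).ravel(),[.55,.1,.03,0],loss='soft_l1',x_scale=[.01,.01,.01,1])
print(f.x,f.cost); print(res(f.x).round(1).tolist())
r,t=bedpose(f.x)
for x in(-105,-15):
  for y in(5,30): print(x,y,(proj(ct,[np.array([x,y,44])/1e3@r.T+t])-[215,170])*6+2.5)
E
```

```text
orange [ 0.634  -0.2848] len 0.1196 w 0.062 yaw 5.97 scene px [[369.7 264. ]]
green [ 0.4421 -0.2007] len 0.1181 w 0.0616 yaw 0.16 scene px [[299.4 280. ]]
blue [ 0.4361 -0.3591] len 0.1175 w 0.0625 yaw -9.05 scene px [[342.1 319.3]]
[ 5.53597970e-01  2.50510479e-03  3.59208175e-02 -6.31489835e+00] 4.927444985940472
[[-0.7, 0.1], [0.9, -0.1], [-0.5, -1.5], [0.6, 0.3], [-0.2, 0.1], [0.5, 0.5], [0.5, -0.3], [-0.4, -0.7], [-0.8, -0.2], [0.9, 0.5], [-1.7, 0.9], [-0.7, -0.7]]
-105 5 [[342.03321088 306.25759534]]
-105 30 [[277.24744572 298.13200529]]
-15 5 [[369.26226385 115.0019189 ]]
-15 30 [[307.38011702 107.29792113]]
```

```bash
cat > go.py <<'E'
# prints tool-axis shift and turn from the present pose to world x y z yaw ("b" first: bed coordinates of the TCP)
import sys
from h import *
BED=[.5536,.0025,.0359,-6.3]
def to(o,x,y,z,yaw):
    Rt=R.from_euler('xyz',o["tool_rot"],degrees=True).as_matrix()
    a=(o["tool_rot"][2]-yaw+180)%360-180
    return (Rt.T@(np.array([x,y,z])-o["tool_pos"])), a
if __name__=="__main__":
    o=env.get_obs(); a=sys.argv[1:]
    r,t=bedpose(BED)
    print("tool",o["tool_pos"].round(4),o["tool_rot"].round(2),"F",o["force"].round(2),"bedF",(r.T@o["force"]).round(2),"bedpos",(r.T@(o["tool_pos"]-t)).round(4),"t",o["time_s"],"w",round(o["grip_width"],4))
    for s in " ".join(a).split(","):
        if not s.strip(): continue
        v=s.split()
        if v[0]=="b": p=r@np.array(v[1:4],float)+t; y=180+BED[3]
        else: p=np.array(v[:3],float); y=float(v[3])
        d,tu=to(o,*p,y); print(p.round(4),"shift",d.round(4),"turn",round(tu,2),"rows",round(np.linalg.norm(d)/.0417,1))
E
python3 go.py 0.46 0.36 .24 171, 0.48 0.0 0.24 171, .442 -.36 .12 170.95
```

```text
tool [0.2141 0.6134 0.2389] [-179.93    0.    160.76] F [ 0.89 -0.55  0.33] bedF [ 0.72 -0.45  0.69] bedpos [-0.4523  0.57    0.013 ] t 0.2 w 0.0868
[0.46 0.36 0.24] shift [-0.3156 -0.1582 -0.0009] turn -10.24 rows 8.5
[0.48 0.   0.24] shift [-0.4531 -0.4915 -0.0005] turn -10.24 rows 16.0
[ 0.442 -0.36   0.12 ] shift [-0.5359 -0.8438  0.1199] turn -10.19 rows 24.1
```

```bash
python3 steer.py '-0.3156 -0.1582 0 -10.24 0.087;-0.3156 -0.1582 0 -10.24 0.087;-0.3156 -0.1582 0 -10.24 0.087;-0.3156 -0.1582 0 -10.24 0.087;-0.3156 -0.1582 0 -10.24 0.087;-0.3156 -0.1582 0 -10.24 0.087;-0.3156 -0.1582 0 -10.24 0.087;-0.3156 -0.1582 0 -10.24 0.087' 15; python3 go.py 0.48 0.05 .24 170.95, .442 -.36 .12 170.95
```

```text
time_s: 0.87
tool_pos: [0.4473, 0.3729, 0.2397]
tool_rot: [180.0, 0.0, 171.0]
force: [0.3, -0.0, -0.4]
grip_width: 0.0869
grasp_force: 0.0
tool [0.4473 0.3729 0.2397] [1.7998e+02 1.0000e-02 1.7100e+02] F [ 0.27 -0.03 -0.35] bedF [ 0.39  0.   -0.2 ] bedpos [-0.2187  0.3564  0.1228] t 0.8667 w 0.0869
[0.48 0.05 0.24] shift [-0.0828 -0.3138 -0.0004] turn 0.05 rows 7.8
[ 0.442 -0.36   0.12 ] shift [-0.1094 -0.7247  0.1195] turn 0.05 rows 17.8
```

```bash
python3 steer.py '-0.083 -0.314 0 0 0.087;-0.083 -0.314 0 0 0.087;-0.083 -0.314 0 0 0.087;-0.083 -0.314 0 0 0.087;-0.083 -0.314 0 0 0.087;-0.083 -0.314 0 0 0.087;-0.083 -0.314 0 0 0.087;-0.083 -0.314 0 0 0.087' >/dev/null; python3 steer.py '0 -0.33 0 0 0.087;0 -0.33 0 0 0.087;0 -0.33 0 0 0.087;0 -0.33 0 0 0.087;0 -0.33 0 0 0.087;0 -0.33 0 0 0.087;0 -0.33 0 0 0.087;0 -0.33 0 0 0.087'; python3 go.py .442 -.36 .06 170.95,.442 -.36 .024 170.95
```

```text
time_s: 2.2
tool_pos: [0.4264, -0.2769, 0.2399]
tool_rot: [180.0, 0.1, 171.0]
force: [0.6, -0.7, -0.8]
grip_width: 0.0872
grasp_force: 0.0
tool [ 0.4264 -0.2769  0.2399] [1.7998e+02 7.0000e-02 1.7095e+02] F [ 0.63 -0.66 -0.77] bedF [ 0.96 -0.59 -0.4 ] bedpos [-0.173  -0.2916  0.1444] t 2.2 w 0.0872
[ 0.442 -0.36   0.06 ] shift [-0.0283 -0.0797  0.1799] turn 0.0 rows 4.8
[ 0.442 -0.36   0.024] shift [-0.0282 -0.0797  0.2159] turn 0.0 rows 5.6
```

```bash
python3 steer.py '-0.0283 -0.0797 0.14 0 0.087;-0.0283 -0.0797 0.14 0 0.087;-0.0283 -0.0797 0.14 0 0.087;-0.0283 -0.0797 0.14 0 0.087;-0.0283 -0.0797 0.18 0 0.087;-0.0283 -0.0797 0.18 0 0.087;-0.0283 -0.0797 0.18 0 0.087;-0.0283 -0.0797 0.18 0 0.087'; python3 go.py .442 -.36 .024 170.95
python3 - <<'E'
from h import *
c=cam("top")["color"]; s=cam("scene")["color"]
cv2.imwrite("pics/g1.png",np.hstack([cv2.resize(c[195:295,370:470],(400,400)),cv2.resize(s[270:370,290:390],(400,400))]))
E
```

```text
time_s: 2.87
tool_pos: [0.4438, -0.3579, 0.061]
tool_rot: [-180.0, 0.1, 171.0]
force: [0.6, -0.3, 1.0]
grip_width: 0.0871
grasp_force: 0.0
tool [ 0.4438 -0.3579  0.061 ] [-1.7997e+02  9.0000e-02  1.7102e+02] F [ 0.59 -0.31  0.97] bedF [ 0.15 -0.25  1.14] bedpos [-0.0737 -0.3703 -0.0067] t 2.8667 w 0.0871
[ 0.442 -0.36   0.024] shift [ 0.0015 -0.0023  0.037 ] turn 0.07 rows 0.9
```

View pics/g1.png

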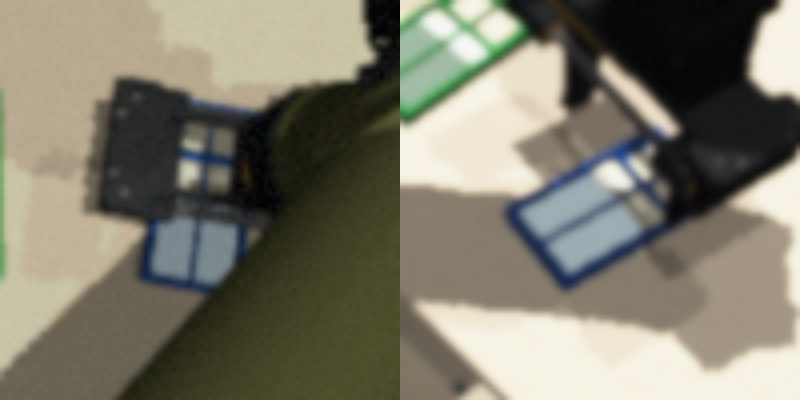

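The gripper straddles the blue tray: top-view tray near (200,200) in the crop, a finger on each side. Descend, close, lift.

```bash
python3 steer.py '0.0015 -0.002 0.037 0 0.087;0.0015 -0.002 0.037 0 0.087;0.0015 -0.002 0.037 0 0.05;0.0015 -0.002 0.037 0 0.05;0.0015 -0.002 0.037 0 0.05;0.0015 -0.002 0.037 0 0.05;0.0015 -0.002 0.037 0 0.05;0.0015 -0.002 0.037 0 0.05' 15;python3 steer.py '0 0 0 0 0.05;0 0 0 0 0.05;0 0 0 0 0.05;0 0 -0.01 0 0.05;0 0 -0.03 0 0.05;0 0 -0.06 0 0.05;0 0 -0.1 0 0.05;0 0 -0.1 0 0.05'; python3 go.py b -.054 -.045 .13
```

```text
time_s: 3.63
tool_pos: [0.4421, -0.3603, 0.024]
tool_rot: [-179.9, 0.1, 171.0]
force: [-0.4, 0.1, 6.6]
grip_width: 0.062
grasp_force: 15.0
time_s: 4.3
tool_pos: [0.444, -0.3624, 0.1296]
tool_rot: [-179.8, 0.6, 171.0]
force: [0.3, -2.0, -0.9]
grip_width: 0.0619
grasp_force: 15.0
tool [ 0.444  -0.3624  0.1296] [-179.8     0.57  170.96] F [ 0.31 -1.98 -0.86] bedF [ 0.84 -1.93 -0.55] bedpos [-0.1021 -0.3747  0.0558] t 4.3 w 0.0619
[ 0.5546 -0.0429  0.1765] shift [-0.0595  0.3327 -0.0475] turn -2.74 rows 8.2
```

```bash
python3 - <<'E'
s=open('go.py').read()
s=s.replace('''        else: p=np''','''        elif v[0]=="p": # pivot x y layer, height above flat contact; TCP 13.5 mm above the pivot
            f=[float(q) for q in v[1:]]; p=r@np.array([f[0],f[1],.0105+.014*f[2]])+t+[0,0,.0135+f[3]]; y=180+BED[3]
        else: p=np''')
open('go.py','w').write(s)
E
python3 steer.py '-0.03 0.04 -0.03 -2.7 0.05;-0.04 0.08 -0.06 -2.7 0.05;-0.05 0.12 -0.06 -2.7 0.05;-0.059 0.16 -0.06 -2.7 0.05;-0.059 0.2 -0.06 -2.7 0.05;-0.059 0.24 -0.06 -2.7 0.05;-0.059 0.28 -0.06 -2.7 0.05;-0.059 0.3 -0.06 -2.7 0.05';python3 go.py p -.066 -.034 0 .06,p -.066 -.034 0 .035,p -.066 -.034 0 .0
```

```text
time_s: 4.97
tool_pos: [0.546, -0.0686, 0.1824]
tool_rot: [179.9, -0.0, 173.8]
force: [0.8, 0.7, -2.2]
grip_width: 0.0615
grasp_force: 15.0
tool [ 0.546  -0.0686  0.1824] [ 1.7992e+02 -5.0000e-02  1.7381e+02] F [ 0.81  0.74 -2.21] bedF [ 1.59  0.82 -1.7 ] bedpos [-0.0617 -0.0715  0.1329] t 4.9667 w 0.0615
[ 0.4948 -0.0252  0.1468] shift [0.0555 0.0375 0.0357] turn 0.11 rows 1.8
[ 0.4948 -0.0252  0.1218] shift [0.0555 0.0375 0.0607] turn 0.11 rows 2.2
[ 0.4948 -0.0252  0.0868] shift [0.0555 0.0374 0.0957] turn 0.11 rows 2.8
```

```bash
python3 steer.py '0.0275 0.0185 0 0 0.05;0.0555 0.0375 0 0 0.05;0.0555 0.0375 0.036 0 0.05;0.0555 0.0375 0.036 0 0.05;0.0555 0.0375 0.06 0 0.05;0.0555 0.0375 0.06 0 0.05;0.0555 0.0375 0.06 0 0.05';python3 go.py p -.066 -.034 0 .035,p -.066 -.034 0 .0
python3 - <<'E'
from h import *
c=cam("top")["color"]; s=cam("scene")["color"]
cv2.imwrite("pics/g2.png",np.hstack([cv2.resize(c[165:265,215:315],(400,400)),cv2.resize(s[175:275,215:315],(400,400))]))
E
```

```text
time_s: 5.55
tool_pos: [0.4944, -0.03, 0.1221]
tool_rot: [-179.9, -0.2, 173.6]
force: [0.8, -0.7, -1.6]
grip_width: 0.0617
grasp_force: 15.0
tool [ 0.4944 -0.03    0.1221] [-179.89   -0.19  173.6 ] F [ 0.76 -0.72 -1.63] bedF [ 1.45 -0.64 -1.12] bedpos [-0.0866 -0.0388  0.0547] t 5.55 w 0.0617
[ 0.4948 -0.0252  0.1218] shift [0.0001 0.0048 0.0003] turn -0.1 rows 0.1
[ 0.4948 -0.0252  0.0868] shift [-0.      0.0048  0.0353] turn -0.1 rows 0.9
```

View pics/g2.png

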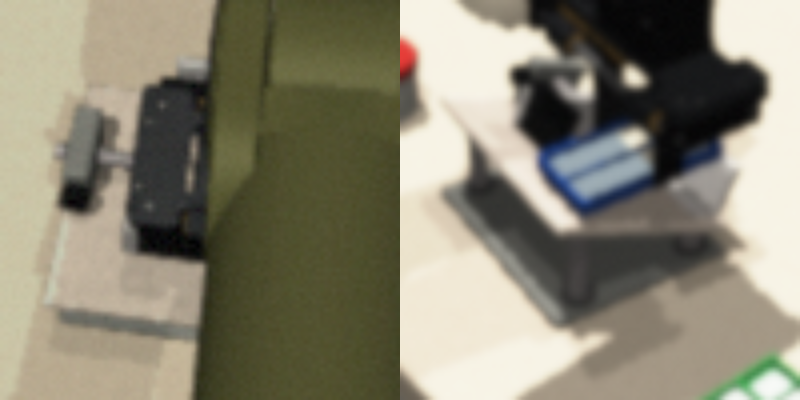

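The blue tray hangs level just above the bed at crop (640,165), right of the prongs. Lowering it so the bed pivots it in the grip.

```bash
python3 steer.py '0 0 0.005 0 0.05;0 0 0.01 0 0.05;0 0 0.015 0 0.05;0 0 0.02 0 0.05;0 0 0.025 0 0.05;0 0 0.025 0 0.05'; python3 steer.py '0 0 0.003 0 0.05;0 0 0.006 0 0.05;0 0 0.006 0 0.05'; python3 go.py p -.066 -.034 0 .0
```

```text
time_s: 6.15
tool_pos: [0.4949, -0.0289, 0.0966]
tool_rot: [-180.0, -0.1, 173.7]
force: [1.6, -0.3, -0.4]
grip_width: 0.0615
grasp_force: 15.0
time_s: 6.4
tool_pos: [0.4945, -0.0287, 0.0908]
tool_rot: [-180.0, -0.1, 173.7]
force: [-0.4, 0.8, -1.1]
grip_width: 0.0617
grasp_force: 15.0
tool [ 0.4945 -0.0287  0.0908] [-1.7999e+02 -1.0000e-01  1.7370e+02] F [-0.41  0.81 -1.1 ] bedF [ 0.01  0.76 -1.21] bedpos [-0.0733 -0.0375  0.0264] t 6.4 w 0.0617
[ 0.4948 -0.0252  0.0868] shift [0.0001 0.0035 0.004 ] turn 0.0 rows 0.1
```

```bash
for i in 1; do python3 steer.py '0 0 0.002 0 0.05;0 0 0.0025 0 0.05;0 0 0.0025 0 0.05'|sed -n '2,4p'; python3 steer.py '0 0 0.001 0 0.05;0 0 0.001 0 0.05'|sed -n '2,4p'; python3 steer.py '0 0 0.001 0 0.05;0 0 0.001 0 0.05'|sed -n '2,4p';  done; python3 go.py p -.066 -.034 0 .0
python3 - <<'E'
from h import *
s=cam("scene")["color"]
cv2.imwrite("pics/g3.png",cv2.resize(s[180:260,230:310],(600,600),interpolation=cv2.INTER_CUBIC))
E
```

```text
tool_pos: [0.495, -0.0287, 0.0889]
tool_rot: [180.0, -0.0, 173.7]
force: [0.4, 0.5, 0.4]
tool_pos: [0.4953, -0.0288, 0.088]
tool_rot: [180.0, 0.0, 173.7]
force: [-0.4, -0.3, 0.1]
tool_pos: [0.4954, -0.0288, 0.087]
tool_rot: [180.0, 0.0, 173.7]
force: [-0.1, 0.3, -0.4]
tool [ 0.4954 -0.0288  0.087 ] [1.8000e+02 1.0000e-02 1.7371e+02] F [-0.06  0.32 -0.43] bedF [ 0.1   0.31 -0.43] bedpos [-0.0709 -0.0375  0.0233] t 6.9833 w 0.0617
[ 0.4948 -0.0252  0.0868] shift [0.0009 0.0035 0.0002] turn 0.01 rows 0.1
```

View pics/g3.png

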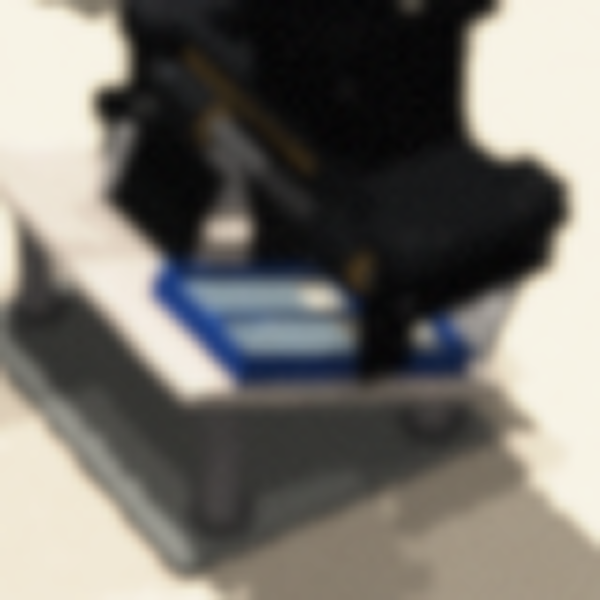

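The blue tray is now almost parallel to the bed (front edge (240,378)-(465,365)), with no firm contact yet. I'll lower it in 1 mm steps until the force rises.

```bash
python3 steer.py '0 0 0.001 0 0.05;0 0 0.001 0 0.05'|sed -n '2,4p'; python3 steer.py '0 0 0.001 0 0.05;0 0 0.001 0 0.05'|sed -n '2,4p'; python3 steer.py '0 0 0.001 0 0.05;0 0 0.001 0 0.05'|sed -n '2,4p'; python3 go.py p -.066 -.034 0 .0
```

```text
tool_pos: [0.4957, -0.0289, 0.0863]
tool_rot: [180.0, 0.0, 173.7]
force: [-0.8, 0.4, 1.6]
tool_pos: [0.4963, -0.0289, 0.086]
tool_rot: [180.0, 0.1, 173.7]
force: [-0.4, -0.9, 5.5]
tool_pos: [0.4969, -0.029, 0.0856]
tool_rot: [180.0, 0.2, 173.7]
force: [-1.2, 0.5, 9.4]
tool [ 0.4969 -0.029   0.0856] [179.96   0.18 173.7 ] F [-1.2   0.53  9.4 ] bedF [-5.11  0.39  7.99] bedpos [-0.0689 -0.0375  0.0227] t 7.5333 w 0.0618
[ 0.4948 -0.0252  0.0868] shift [ 0.0025  0.0035 -0.0012] turn 0.0 rows 0.1
```

```bash
python3 steer.py '0 0 -0.001 0 0.05;-0.0018 0 0 0 0.05;-0.0036 0 0.0008 0 0.05;-0.0054 0 0.0016 0 0.05;-0.0054 0 0.0016 0 0.05'>/dev/null; python3 go.py; python3 steer.py '-0.0009 0 0.0004 0 0.05;-0.0009 0 0.0004 0 0.05'>/dev/null; python3 go.py;python3 steer.py '-0.0009 0 0.0004 0 0.05;-0.0009 0 0.0004 0 0.05'>/dev/null; python3 go.py;python3 steer.py '-0.0009 0 0.0004 0 0.05;-0.0009 0 0.0004 0 0.05'>/dev/null; python3 go.py
```

```text
tool [ 0.5019 -0.0295  0.0834] [1.7997e+02 1.1000e-01 1.7370e+02] F [0.48 0.22 6.66] bedF [-2.4   0.27  6.23] bedpos [-0.0635 -0.0374  0.0228] t 7.95 w 0.0618
tool [ 0.5026 -0.0295  0.083 ] [1.7997e+02 1.0000e-01 1.7370e+02] F [ 0.06 -0.05  7.22] bedF [-2.99 -0.04  6.57] bedpos [-0.0626 -0.0374  0.0228] t 8.1167 w 0.0617
tool [ 0.5035 -0.0297  0.0826] [1.7997e+02 1.0000e-01 1.7370e+02] F [0.22 0.67 7.13] bedF [-2.88  0.69  6.52] bedpos [-0.0617 -0.0375  0.0228] t 8.2833 w 0.0618
tool [ 0.5043 -0.0298  0.0822] [1.7997e+02 9.0000e-02 1.7370e+02] F [0.52 0.65 6.6 ] bedF [-2.38  0.71  6.17] bedpos [-0.0607 -0.0375  0.0227] t 8.45 w 0.0614
```

```bash
python3 steer.py '-0.0009 0 0.0004 0 0.05;-0.0009 0 0.0004 0 0.05'>/dev/null; python3 go.py; python3 steer.py '-0.0009 0 0.0004 0 0.05;-0.0009 0 0.0004 0 0.05'>/dev/null; python3 go.py;python3 steer.py '-0.0009 0 0.0004 0 0.05;-0.0009 0 0.0004 0 0.05'>/dev/null; python3 go.py;python3 steer.py '-0.0009 0 0.0004 0 0.05;-0.0009 0 0.0004 0 0.05'>/dev/null; python3 go.py
```

```text
tool [ 0.5052 -0.0299  0.0818] [1.7997e+02 9.0000e-02 1.7370e+02] F [-0.57  0.22  7.55] bedF [-3.73  0.16  6.59] bedpos [-0.0598 -0.0375  0.0228] t 8.6167 w 0.0614
tool [ 0.5058 -0.03    0.0815] [1.7996e+02 5.0000e-02 1.7370e+02] F [-1.7   0.63  9.38] bedF [-5.56  0.44  7.76] bedpos [-0.0591 -0.0375  0.0228] t 8.7833 w 0.0615
tool [ 0.5059 -0.0299  0.0814] [ 1.7994e+02 -7.0000e-02  1.7370e+02] F [-4.46  0.34 15.32] bedF [-10.52  -0.16  12.  ] bedpos [-0.059  -0.0375  0.0227] t 8.95 w 0.0615
tool [ 0.5061 -0.03    0.0811] [ 1.7993e+02 -1.7000e-01  1.7370e+02] F [-7.62  0.02 17.9 ] bedF [-14.43  -0.82  13.02] bedpos [-0.0587 -0.0375  0.0226] t 9.1167 w 0.0618
```

```bash
python3 steer.py '0.0022 0.000 -0.0012 0 0.05;0.0022 0.003 -0.0012 0 0.05;0.0022 0.006 -0.0012 0 0.05;0.0022 0.009 -0.0012 0 0.05;0.0022 0.011 -0.0012 0 0.05;0.0022 0.011 -0.0012 0 0.05'>/dev/null; python3 go.py; python3 steer.py '0 0.001 0 0 0.05;0 0.001 0 0 0.05'>/dev/null; python3 go.py; python3 steer.py '0 0.001 0 0 0.05;0 0.001 0 0 0.05'>/dev/null; python3 go.py; python3 steer.py '0 0.001 0 0 0.05;0 0.001 0 0 0.05'>/dev/null; python3 go.py; python3 steer.py '0 0.001 0 0 0.05;0 0.001 0 0 0.05'>/dev/null; python3 go.py
```

```text
tool [ 0.5072 -0.019   0.0814] [-1.7998e+02  1.4000e-01  1.7371e+02] F [ 4.02 -3.55  4.77] bedF [ 1.96 -3.09  6.18] bedpos [-0.0589 -0.0265  0.0227] t 9.6167 w 0.0613
tool [ 0.5072 -0.0185  0.0814] [-1.7997e+02  1.4000e-01  1.7369e+02] F [ 2.57 -4.51  5.19] bedF [ 0.57 -4.21  5.99] bedpos [-0.0589 -0.0259  0.0227] t 9.7833 w 0.0616
tool [ 0.5073 -0.0176  0.0814] [-1.7996e+02  1.3000e-01  1.7368e+02] F [ 2.6  -3.56  5.52] bedF [ 0.36 -3.26  6.26] bedpos [-0.0589 -0.0251  0.0227] t 9.95 w 0.0615
tool [ 0.5073 -0.0167  0.0814] [-1.7996e+02  1.3000e-01  1.7368e+02] F [ 3.26 -4.57  5.89] bedF [ 0.9  -4.19  6.92] bedpos [-0.059  -0.0241  0.0227] t 10.1167 w 0.0616
tool [ 0.5075 -0.0157  0.0814] [-1.7996e+02  1.3000e-01  1.7368e+02] F [ 3.68 -4.6   4.9 ] bedF [ 1.7  -4.17  6.2 ] bedpos [-0.059  -0.0232  0.0227] t 10.2833 w 0.0619
```

```bash
python3 steer.py '0 0.001 0 0 0.05;0 0.001 0 0 0.05'>/dev/null; python3 go.py; python3 steer.py '0 0.001 0 0 0.05;0 0.001 0 0 0.05'>/dev/null; python3 go.py; python3 steer.py '0 0.001 0 0 0.05;0 0.001 0 0 0.05'>/dev/null; python3 go.py; python3 steer.py '0 0.001 0 0 0.05;0 0.001 0 0 0.05'>/dev/null; python3 go.py
```

```text
tool [ 0.5075 -0.0152  0.0814] [-1.7993e+02  1.3000e-01  1.7365e+02] F [ 3.13 -6.25  6.13] bedF [ 0.85 -5.87  7.16] bedpos [-0.059  -0.0227  0.0227] t 10.45 w 0.0614
tool [ 0.5075 -0.0151  0.0814] [-1.7987e+02  1.2000e-01  1.7362e+02] F [ 1.67 -7.82  6.1 ] bedF [-0.3  -7.59  6.59] bedpos [-0.059  -0.0226  0.0227] t 10.6167 w 0.0617
tool [ 0.5075 -0.015   0.0814] [-1.7981e+02  1.1000e-01  1.7359e+02] F [ 1.99 -9.37  7.12] bedF [-0.29 -9.1   7.72] bedpos [-0.059  -0.0225  0.0227] t 10.7833 w 0.0619
tool [ 0.5074 -0.0149  0.0814] [-1.7975e+02  9.0000e-02  1.7356e+02] F [  1.49 -10.02   7.63] bedF [-0.88 -9.79  8.01] bedpos [-0.0591 -0.0223  0.0226] t 10.95 w 0.0617
```

```bash
python3 steer.py '0 -0.001 -0.0015 0 0.05;0 -0.001 -0.0015 0 0.062;0 -0.001 -0.0015 0 0.087;0 -0.001 -0.0015 0 0.087;0 -0.001 -0.0015 0 0.087;0 -0.001 -0.0015 0 0.087;0 -0.001 -0.0015 0 0.087;0 -0.001 -0.0015 0 0.087'; python3 steer.py '0 -0.001 -0.02 0 0.087;0 -0.001 -0.05 0 0.087;0 -0.001 -0.09 0 0.087;0 -0.001 -0.13 0 0.087;0 -0.001 -0.13 0 0.087'; python3 go.py .640 -.2842 .2 185.97,.640 -.2842 .06 185.97
```

```text
time_s: 11.62
tool_pos: [0.5063, -0.0113, 0.082]
tool_rot: [180.0, -0.1, 173.7]
force: [0.0, 0.3, -0.4]
grip_width: 0.0856
grasp_force: 0.0
time_s: 12.03
tool_pos: [0.5109, -0.0128, 0.2201]
tool_rot: [179.7, 0.7, 173.7]
force: [1.7, -0.9, 0.6]
grip_width: 0.0867
grasp_force: 0.0
tool [ 0.5109 -0.0128  0.2201] [179.75   0.69 173.71] F [ 1.74 -0.93  0.57] bedF [ 1.42 -0.74  1.29] bedpos [-0.1148 -0.0199  0.1497] t 12.0333 w 0.0867
[ 0.64   -0.2842  0.2   ] shift [-0.1578 -0.2557  0.0209] turn -12.26 rows 7.2
[ 0.64   -0.2842  0.06  ] shift [-0.1561 -0.2563  0.1608] turn -12.26 rows 8.2
```

```bash
python3 steer.py '-0.157 -0.256 0.02 -12.3 0.087;-0.157 -0.256 0.02 -12.3 0.087;-0.157 -0.256 0.02 -12.3 0.087;-0.157 -0.256 0.02 -12.3 0.087;-0.157 -0.256 0.02 -12.3 0.087;-0.157 -0.256 0.02 -12.3 0.087;-0.157 -0.256 0.02 -12.3 0.087;-0.157 -0.256 0.02 -12.3 0.087';  python3 - <<'E'
from h import *
from go import BED
c=cam("top"); hsv=cv2.cvtColor(c["color"],cv2.COLOR_BGR2HSV)
m=cv2.inRange(hsv,(105,120,60),(128,255,255)); m[:, :225]=0; m[:,320:]=0; m[:165]=0; m[270:]=0
n=cv2.findNonZero(m)[:,0].astype(float); print(len(n),n.min(0),n.max(0))
box=cv2.boxPoints(cv2.minAreaRect(n.astype(np.float32)))
r,t=bedpose(BED)
for y in(-.0226,):
  Q=proj(c,np.array([(-.12,y-.031,.014),(-.12,y+.031,.014),(0,y-.031,.014),(0,y+.031,.014)])@r.T+t)
  print("pred",Q.round(1).tolist()); print("seen",box.round(1).tolist())
cv2.imwrite("pics/g4.png",cv2.resize(c["color"][165:265,215:335],(720,600),interpolation=cv2.INTER_CUBIC))
E
python3 go.py .640 -.2842 .06 185.97,.640 -.2842 .024 185.97
```

```text
time_s: 12.7
tool_pos: [0.6347, -0.289, 0.1909]
tool_rot: [-179.9, -0.1, -174.1]
force: [-0.2, -0.3, 0.6]
grip_width: 0.0868
grasp_force: 0.0
317 [269. 192.] [299. 237.]
pred [[295.2, 235.8], [268.9, 232.5], [299.7, 193.6], [274.9, 190.6]]
seen [[268.20001220703125, 233.89999389648438], [274.29998779296875, 190.89999389648438], [300.1000061035156, 194.60000610351562], [293.8999938964844, 237.60000610351562]]
tool [ 0.6345 -0.2931  0.1903] [-1.7965e+02 -1.2000e-01 -1.7436e+02] F [-0.65 -1.82  0.99] bedF [-0.82 -1.88  0.71] bedpos [ 0.037  -0.2849  0.1876] t 12.75 w 0.087
[ 0.64   -0.2842  0.06  ] shift [-0.0066  0.0091  0.1302] turn -0.33 rows 3.1
[ 0.64   -0.2842  0.024 ] shift [-0.0067  0.0093  0.1662] turn -0.33 rows 4.0
```

View pics/g4.png

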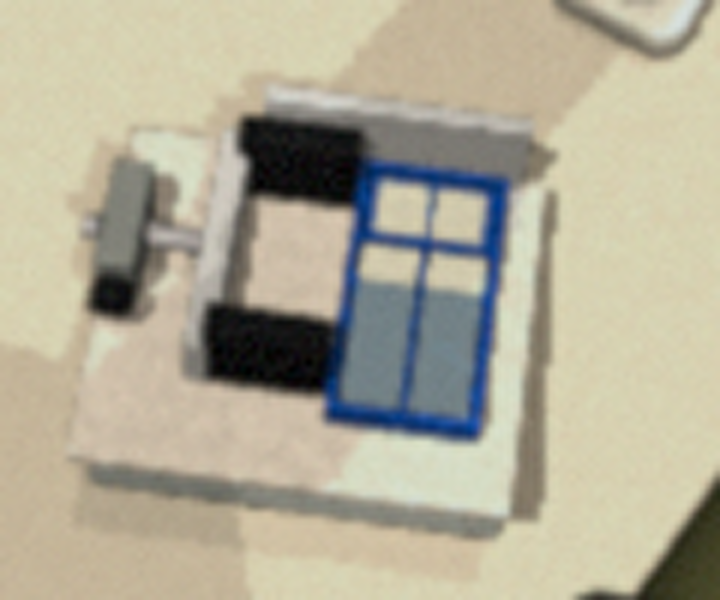

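Blue lies flat, its left side against both prongs (near (360,170) and (332,410)) and its far end at the ledge. Now orange.

```bash
python3 steer.py '-0.0066 0.0091 0.04 -0.3 0.087;-0.0066 0.0091 0.08 -0.3 0.087;-0.0066 0.0091 0.12 -0.3 0.087;-0.0066 0.0091 0.13 -0.3 0.087;-0.0066 0.0091 0.13 -0.3 0.087;-0.0066 0.0091 0.13 -0.3 0.087'; python3 go.py .640 -.2842 .024 185.97
```

```text
time_s: 13.25
tool_pos: [0.6406, -0.2751, 0.0633]
tool_rot: [-180.0, 0.0, -173.7]
force: [0.1, -0.0, 0.7]
grip_width: 0.0875
grasp_force: 0.0
tool [ 0.6406 -0.2751  0.0633] [-1.7997e+02  3.0000e-02 -1.7369e+02] F [ 0.07 -0.01  0.73] bedF [-0.25  0.    0.69] bedpos [ 0.0944 -0.2664  0.0743] t 13.25 w 0.0875
[ 0.64   -0.2842  0.024 ] shift [ 0.0016 -0.009   0.0393] turn 0.34 rows 1.0
```

```bash
python3 steer.py '0.0016 -0.009 0 0.3 0.087;0.0016 -0.009 0.02 0.3 0.087;0.0016 -0.009 0.0393 0.3 0.087;0.0016 -0.009 0.0393 0.3 0.087;0.0016 -0.009 0.0393 0.3 0.05;0.0016 -0.009 0.0393 0.3 0.05;0.0016 -0.009 0.0393 0.3 0.05;0.0016 -0.009 0.0393 0.3 0.05' 15;python3 steer.py '0 0 0 0 0.05;0 0 0 0 0.05;0 0 0 0 0.05;0 0 -0.01 0 0.05;0 0 -0.03 0 0.05;0 0 -0.07 0 0.05;0 0 -0.11 0 0.05;0 0 -0.15 0 0.05'; python3 steer.py '0 0 -0.005 0 0.05;0 0 -0.005 0 0.05'; python3 go.py p -.066 -.036 1 .09,p -.066 -.036 1 .035
```

```text
time_s: 13.92
tool_pos: [0.6407, -0.2846, 0.025]
tool_rot: [-179.9, 0.1, -174.0]
force: [-1.1, -0.1, -0.6]
grip_width: 0.0679
grasp_force: 0.0
time_s: 14.58
tool_pos: [0.6385, -0.2834, 0.1738]
tool_rot: [179.9, -0.1, -174.0]
force: [1.0, 0.3, -1.3]
grip_width: 0.0617
grasp_force: 15.0
time_s: 14.75
tool_pos: [0.6409, -0.285, 0.182]
tool_rot: [-179.9, 0.3, -174.0]
force: [0.3, -0.4, -1.9]
grip_width: 0.0619
grasp_force: 15.0
tool [ 0.6409 -0.285   0.182 ] [-179.87    0.31 -174.  ] F [ 0.26 -0.44 -1.88] bedF [ 1.07 -0.41 -1.58] bedpos [ 0.0455 -0.2762  0.1824] t 14.75 w 0.0619
[ 0.5005 -0.0279  0.1895] shift [ 0.1127  0.2704 -0.0087] turn 12.3 rows 7.0
[ 0.5005 -0.0279  0.1345] shift [0.113  0.2705 0.0463] turn 12.3 rows 7.1
```

```bash
python3 steer.py '0.02 0.035 -0.01 6 0.05;0.04 0.07 -0.01 12.3 0.05;0.06 0.105 -0.01 12.3 0.05;0.08 0.14 -0.01 12.3 0.05;0.09 0.175 -0.01 12.3 0.05;0.1 0.21 -0.01 12.3 0.05;0.109 0.245 -0.01 12.3 0.05;0.109 0.274 -0.01 12.3 0.05'; python3 steer.py '0 0 0 0 0.05;0 0 0 0 0.05'>/dev/null; python3 go.py p -.062 -.031 1 .09,p -.062 -.031 1 .035
```

```text
time_s: 15.42
tool_pos: [0.4986, -0.0201, 0.1859]
tool_rot: [179.9, -0.3, 173.8]
force: [0.3, 0.4, -2.3]
grip_width: 0.0617
grasp_force: 15.0
tool [ 0.5009 -0.0204  0.1863] [-179.99   -0.19  174.01] F [-0.05 -0.38 -2.17] bedF [ 0.91 -0.39 -1.97] bedpos [-0.1088 -0.0285  0.1153] t 15.5833 w 0.0617
[ 0.5046 -0.0233  0.1878] shift [-0.004  -0.0025 -0.0015] turn 0.31 rows 0.1
[ 0.5046 -0.0233  0.1328] shift [-0.0042 -0.0025  0.0535] turn 0.31 rows 1.3
```

```bash
python3 steer.py '-0.004 -0.0025 0.02 0.3 0.05;-0.004 -0.0025 0.045 0.3 0.05;-0.004 -0.0025 0.053 0.3 0.05;-0.004 -0.0025 0.053 0.3 0.05;-0.004 -0.0025 0.058 0.3 0.05;-0.004 -0.0025 0.063 0.3 0.05;-0.004 -0.0025 0.068 0.3 0.05;-0.004 -0.0025 0.073 0.3 0.05'; python3 steer.py '0 0 0.004 0 0.05;0 0 0.008 0 0.05;0 0 0.01 0 0.05;0 0 0.01 0 0.05'; python3 go.py p -.062 -.031 1 0
```

```text
time_s: 16.25
tool_pos: [0.5076, -0.0261, 0.1158]
tool_rot: [180.0, 0.2, 173.4]
force: [1.6, -0.6, 0.4]
grip_width: 0.0618
grasp_force: 15.0
time_s: 16.58
tool_pos: [0.5062, -0.0259, 0.1048]
tool_rot: [-180.0, -0.0, 173.4]
force: [1.8, -1.3, -0.2]
grip_width: 0.0615
grasp_force: 15.0
tool [ 0.5062 -0.0259  0.1048] [-180.    -0.   173.4] F [ 1.83 -1.25 -0.18] bedF [ 1.85 -1.04  0.67] bedpos [-0.069  -0.0334  0.0438] t 16.5833 w 0.0615
[ 0.5046 -0.0233  0.0978] shift [0.0019 0.0024 0.007 ] turn -0.3 rows 0.2
```

```bash
python3 steer.py '0 0 0.002 -0.3 0.05;0 0 0.004 -0.3 0.05;0 0 0.006 -0.3 0.05;0 0 0.006 -0.3 0.05'>/dev/null; python3 go.py p -.062 -.031 1 0; python3 steer.py '0 0 0.001 0 0.05;0 0 0.001 0 0.05'>/dev/null; python3 go.py; python3 steer.py '0 0 0.001 0 0.05;0 0 0.001 0 0.05'>/dev/null; python3 go.py;  python3 steer.py '0 0 0.001 0 0.05;0 0 0.001 0 0.05'>/dev/null; python3 go.py
```

```text
tool [ 0.5058 -0.0257  0.0986] [ 1.7999e+02 -5.0000e-02  1.7370e+02] F [-0.21 -0.36  0.5 ] bedF [-0.36 -0.39  0.38] bedpos [-0.0668 -0.0333  0.038 ] t 16.9167 w 0.0615
[ 0.5046 -0.0233  0.0978] shift [0.0014 0.0023 0.0008] turn 0.0 rows 0.1
tool [ 0.5061 -0.0258  0.0979] [ 1.7999e+02 -2.0000e-02  1.7370e+02] F [-0.02 -0.6   0.35] bedF [-0.11 -0.6   0.34] bedpos [-0.0662 -0.0334  0.0376] t 17.0833 w 0.0617
tool [ 0.5066 -0.0259  0.0973] [1.7998e+02 4.0000e-02 1.7370e+02] F [ 0.15 -0.42  2.61] bedF [-0.93 -0.4   2.45] bedpos [-0.0655 -0.0334  0.0372] t 17.25 w 0.0618
tool [ 0.5073 -0.026   0.097 ] [1.7997e+02 1.2000e-01 1.7369e+02] F [-0.68  0.43  5.51] bedF [-2.98  0.36  4.69] bedpos [-0.0647 -0.0334  0.0372] t 17.4167 w 0.0614
```

```bash
python3 steer.py '-0.0018 0 0.0008 0 0.05;-0.0036 0 0.0016 0 0.05;-0.0036 0 0.0016 0 0.05'>/dev/null; python3 go.py; python3 steer.py '-0.0009 0 0.0004 0 0.05;-0.0009 0 0.0004 0 0.05'>/dev/null; python3 go.py;python3 steer.py '-0.0009 0 0.0004 0 0.05;-0.0009 0 0.0004 0 0.05'>/dev/null; python3 go.py;python3 steer.py '-0.0009 0 0.0004 0 0.05;-0.0009 0 0.0004 0 0.05'>/dev/null; python3 go.py;python3 steer.py '-0.0009 0 0.0004 0 0.05;-0.0009 0 0.0004 0 0.05'>/dev/null; python3 go.py
```

```text
tool [ 0.511  -0.0264  0.0952] [1.7998e+02 1.2000e-01 1.7370e+02] F [ 0.39 -0.16  4.21] bedF [-1.41 -0.11  3.99] bedpos [-0.0606 -0.0334  0.0372] t 17.6667 w 0.0619
tool [ 0.5117 -0.0265  0.0949] [1.7997e+02 1.0000e-01 1.7369e+02] F [-0.73 -0.56  5.49] bedF [-2.93 -0.64  4.69] bedpos [-0.0598 -0.0334  0.0372] t 17.8333 w 0.0618
tool [ 0.5124 -0.0265  0.0945] [1.7997e+02 8.0000e-02 1.7370e+02] F [-0.45  0.36  6.63] bedF [-3.24  0.31  5.8 ] bedpos [-0.059  -0.0334  0.0372] t 18.0 w 0.0617
tool [ 0.5124 -0.0265  0.0945] [ 1.7995e+02 -5.0000e-02  1.7369e+02] F [-4.28  0.12 12.63] bedF [-9.2  -0.35  9.65] bedpos [-0.059  -0.0334  0.0371] t 18.1667 w 0.0617
tool [ 0.5126 -0.0266  0.0943] [ 1.7993e+02 -1.5000e-01  1.7370e+02] F [-7.25  0.55 17.61] bedF [-14.03  -0.25  12.89] bedpos [-0.0587 -0.0334  0.0371] t 18.3333 w 0.0617
```

```bash
python3 steer.py '0.0022 0 -0.0012 0 0.05;0.0022 0.003 -0.0012 0 0.05;0.0022 0.006 -0.0012 0 0.05;0.0022 0.009 -0.0012 0 0.05;0.0022 0.009 -0.0012 0 0.05'>/dev/null; python3 go.py; python3 steer.py '0 0.001 0 0 0.05;0 0.001 0 0 0.05'>/dev/null; python3 go.py; python3 steer.py '0 0.001 0 0 0.05;0 0.001 0 0 0.05'>/dev/null; python3 go.py; python3 steer.py '0 0.001 0 0 0.05;0 0.001 0 0 0.05'>/dev/null; python3 go.py; python3 steer.py '0 0.001 0 0 0.05;0 0.001 0 0 0.05'>/dev/null; python3 go.py
```

```text
tool [ 0.5134 -0.0175  0.0945] [-1.7998e+02  1.4000e-01  1.7372e+02] F [ 3.43 -2.67  4.03] bedF [ 1.65 -2.28  5.22] bedpos [-0.059  -0.0243  0.0372] t 18.75 w 0.0616
tool [ 0.5134 -0.017   0.0945] [-1.7996e+02  1.4000e-01  1.7369e+02] F [ 3.85 -3.61  3.9 ] bedF [ 2.18 -3.16  5.32] bedpos [-0.0591 -0.0238  0.0372] t 18.9167 w 0.0618
tool [ 0.5135 -0.0162  0.0946] [-1.7996e+02  1.3000e-01  1.7368e+02] F [ 3.47 -4.31  5.43] bedF [ 1.25 -3.9   6.58] bedpos [-0.0591 -0.023   0.0372] t 19.0833 w 0.0617
tool [ 0.5135 -0.0159  0.0946] [-1.7991e+02  1.3000e-01  1.7365e+02] F [ 2.95 -5.78  5.67] bedF [ 0.84 -5.42  6.65] bedpos [-0.0591 -0.0227  0.0372] t 19.25 w 0.0615
tool [ 0.5135 -0.0158  0.0946] [-1.7985e+02  1.2000e-01  1.7362e+02] F [ 2.03 -7.6   6.25] bedF [-0.05 -7.33  6.87] bedpos [-0.0591 -0.0226  0.0372] t 19.4167 w 0.062
```

```bash
python3 steer.py '0 0.001 0 0 0.05;0 0.002 0 0 0.05;0 0.002 0 0 0.05'; python3 steer.py '0 -0.001 -0.0015 0 0.05;0 -0.001 -0.0015 0 0.062;0 -0.001 -0.0015 0 0.087;0 -0.001 -0.0015 0 0.087;0 -0.001 -0.0015 0 0.087;0 -0.001 -0.0015 0 0.087;0 -0.001 -0.0015 0 0.087;0 -0.001 -0.0015 0 0.087'; python3 steer.py '0 -0.001 -0.02 0 0.087;0 -0.001 -0.05 0 0.087;0 -0.001 -0.09 0 0.087;0 -0.001 -0.12 0 0.087;0 -0.001 -0.12 0 0.087;0 -0.001 -0.12 0 0.087'; python3 go.py .448 -.2007 .2 180.16
```

```text
time_s: 19.67
tool_pos: [0.5133, -0.0155, 0.0945]
tool_rot: [-179.7, 0.1, 173.5]
force: [1.4, -10.1, 6.8]
grip_width: 0.0616
grasp_force: 15.0
time_s: 20.33
tool_pos: [0.5123, -0.0118, 0.0953]
tool_rot: [180.0, -0.1, 173.7]
force: [-0.9, 0.2, -0.0]
grip_width: 0.0857
grasp_force: 0.0
time_s: 20.83
tool_pos: [0.5137, -0.0131, 0.2173]
tool_rot: [179.9, 0.2, 173.7]
force: [0.2, 0.3, -0.5]
grip_width: 0.0871
grasp_force: 0.0
tool [ 0.5137 -0.0131  0.2173] [179.87   0.2  173.73] F [ 0.25  0.35 -0.53] bedF [ 0.41  0.37 -0.39] bedpos [-0.111  -0.0199  0.1484] t 20.8333 w 0.0871
[ 0.448  -0.2007  0.2   ] shift [ 0.0449 -0.1937  0.0167] turn -6.43 rows 4.8
```

```bash
python3 steer.py '0.0449 -0.1937 0.017 -6.4 0.087;0.0449 -0.1937 0.017 -6.4 0.087;0.0449 -0.1937 0.017 -6.4 0.087;0.0449 -0.1937 0.017 -6.4 0.087;0.0449 -0.1937 0.017 -6.4 0.087;0.0449 -0.1937 0.017 -6.4 0.087;0.0449 -0.1937 0.1 -6.4 0.087;0.0449 -0.1937 0.1 -6.4 0.087'; python3 steer.py '0 0 0.04 0 0.087;0 0 0.04 0 0.087;0 0 0.04 0 0.087'>/dev/null
python3 - <<'E'
from h import *
from go import BED
c=cam("top"); hsv=cv2.cvtColor(c["color"],cv2.COLOR_BGR2HSV)
m=cv2.inRange(hsv,(5,130,80),(20,255,255)); m[:, :225]=0; m[:,315:]=0; m[:180]=0; m[270:]=0
n=cv2.findNonZero(m)[:,0].astype(float); print(len(n),n.min(0),n.max(0))
box=cv2.boxPoints(cv2.minAreaRect(n.astype(np.float32)))
r,t=bedpose(BED); y=-.0226
Q=proj(c,np.array([(-.12,y+.031,.028),(0,y+.031,.028),(0,y-.031,.028),(-.12,y-.031,.028)])@r.T+t)
print("pred",Q.round(1).tolist()); print("seen",box.round(1).tolist())
E
python3 go.py .448 -.2007 .024 180.16
```

```text
time_s: 21.5
tool_pos: [0.4478, -0.2015, 0.1152]
tool_rot: [179.9, 0.3, -180.0]
force: [0.5, 1.0, -0.1]
grip_width: 0.0871
grasp_force: 0.0
492 [269. 188.] [300. 235.]
pred [[269.1, 229.5], [275.1, 187.3], [300.2, 190.4], [295.7, 232.9]]
seen [[268.0, 232.0], [273.6000061035156, 187.39999389648438], [300.6000061035156, 190.8000030517578], [295.1000061035156, 235.39999389648438]]
tool [ 0.4462 -0.2013  0.0756] [-1.7995e+02 -1.2000e-01 -1.7993e+02] F [0.66 0.05 0.23] bedF [0.49 0.12 0.48] bedpos [-0.0932 -0.2144  0.0003] t 21.8 w 0.0869
[ 0.448  -0.2007  0.024 ] shift [-0.0019  0.0006  0.0516] turn -0.09 rows 1.2
```

Orange sits as predicted within about 1 px sideways (up to 2.5 px at the near end, as for blue). Now green.

```bash
python3 steer.py '-0.0019 0 0.025 0 0.087;-0.0019 0 0.0516 0 0.087;-0.0019 0 0.0516 0 0.087;-0.0019 0 0.0516 0 0.05;-0.0019 0 0.0516 0 0.05;-0.0019 0 0.0516 0 0.05;-0.0019 0 0.0516 0 0.05;-0.0019 0 0.0516 0 0.05' 15;python3 steer.py '0 0 0 0 0.05;0 0 0 0 0.05;0 0 0 0 0.05;0 0 -0.01 0 0.05;0 0 -0.03 0 0.05;0 0 -0.07 0 0.05;0 0 -0.11 0 0.05;0 0 -0.15 0 0.05'; python3 steer.py '0 0 -0.015 0 0.05;0 0 -0.015 0 0.05;0 0 -0.015 0 0.05'; python3 go.py p -.062 -.031 2 .08,p -.062 -.031 2 .035
```

```text
time_s: 22.47
tool_pos: [0.4497, -0.2013, 0.0252]
tool_rot: [180.0, 0.2, -179.9]
force: [-0.1, 0.6, 5.7]
grip_width: 0.062
grasp_force: 15.7
time_s: 23.13
tool_pos: [0.4473, -0.2016, 0.1753]
tool_rot: [-180.0, -0.1, -180.0]
force: [1.0, 0.5, -2.2]
grip_width: 0.0616
grasp_force: 15.0
time_s: 23.38
tool_pos: [0.4487, -0.201, 0.1895]
tool_rot: [179.9, 0.1, -179.9]
force: [0.0, 0.7, -3.0]
grip_width: 0.0615
grasp_force: 15.0
tool [ 0.4487 -0.201   0.1895] [ 1.7993e+02  1.0000e-01 -1.7989e+02] F [ 0.04  0.65 -3.  ] bedF [ 1.24  0.65 -2.73] bedpos [-0.1391 -0.2138  0.1046] t 23.3833 w 0.0615
[ 0.5105 -0.0239  0.1905] shift [-0.0621  0.1769 -0.0007] turn 6.41 rows 4.5
[ 0.5105 -0.0239  0.1455] shift [-0.062   0.1769  0.0443] turn 6.41 rows 4.6
```

```bash
python3 steer.py '-0.013 0.035 -0.01 3 0.05;-0.025 0.07 -0.01 6.4 0.05;-0.037 0.105 -0.01 6.4 0.05;-0.05 0.14 -0.01 6.4 0.05;-0.062 0.17 -0.01 6.4 0.05;-0.062 0.177 0 6.4 0.05;-0.062 0.177 0 6.4 0.05;-0.062 0.177 0.02 6.4 0.05'; python3 steer.py '0 0 0.02 0 0.05;0 0 0.02 0 0.05;0 0 0.02 0 0.05'>/dev/null; python3 go.py p -.062 -.031 2 .035,p -.062 -.031 2 0
```

```text
time_s: 24.05
tool_pos: [0.511, -0.0247, 0.1694]
tool_rot: [-179.9, 0.1, 173.7]
force: [1.3, -1.8, -2.3]
grip_width: 0.0616
grasp_force: 15.0
tool [ 0.5083 -0.0259  0.1475] [-179.88   -0.25  173.55] F [ 0.09  0.05 -1.48] bedF [ 0.7   0.06 -1.31] bedpos [-0.0851 -0.0332  0.0834] t 24.3 w 0.062
[ 0.5105 -0.0239  0.1455] shift [-0.002   0.0022  0.002 ] turn -0.15 rows 0.1
[ 0.5105 -0.0239  0.1105] shift [-0.0021  0.0023  0.037 ] turn -0.15 rows 0.9
```

```bash
python3 steer.py '-0.002 0 0.005 -0.15 0.05;-0.002 0 0.01 -0.15 0.05;-0.002 0 0.015 -0.15 0.05;-0.002 0 0.02 -0.15 0.05;-0.002 0 0.025 -0.15 0.05;-0.002 0 0.03 -0.15 0.05;-0.002 0 0.035 -0.15 0.05;-0.002 0 0.035 -0.15 0.05'>/dev/null; python3 go.py p -.062 -.031 2 0; python3 steer.py '0 0 0.001 0 0.05;0 0 0.001 0 0.05'>/dev/null; python3 go.py; python3 steer.py '0 0 0.001 0 0.05;0 0 0.001 0 0.05'>/dev/null; python3 go.py;  python3 steer.py '0 0 0.001 0 0.05;0 0 0.001 0 0.05'>/dev/null; python3 go.py
```

```text
tool [ 0.5116 -0.0242  0.1129] [-1.7998e+02 -9.0000e-02  1.7385e+02] F [ 1.   -0.39 -1.28] bedF [ 1.48 -0.28 -0.72] bedpos [-0.0677 -0.0311  0.0534] t 24.9667 w 0.0613
[ 0.5105 -0.0239  0.1105] shift [0.0011 0.0001 0.0024] turn 0.15 rows 0.1
tool [ 0.5119 -0.0241  0.1127] [ 1.8000e+02 -6.0000e-02  1.7386e+02] F [-0.34  0.12  0.41] bedF [-0.49  0.08  0.22] bedpos [-0.0674 -0.031   0.0533] t 25.1333 w 0.0618
tool [ 0.5123 -0.0241  0.112 ] [ 1.7999e+02 -1.0000e-02  1.7385e+02] F [-0.18 -0.74  0.74] bedF [-0.4  -0.75  0.63] bedpos [-0.0667 -0.031   0.0528] t 25.3 w 0.0617
tool [ 0.5125 -0.0241  0.1112] [1.7997e+02 3.0000e-02 1.7385e+02] F [-0.05 -0.66  1.01] bedF [-0.4  -0.66  0.93] bedpos [-0.0662 -0.0309  0.0522] t 25.4667 w 0.0615
```

```bash
python3 steer.py '0 0 0.001 0.15 0.05;0 0 0.001 0.15 0.05'>/dev/null; python3 go.py; python3 steer.py '0 0 0.001 0 0.05;0 0 0.001 0 0.05'>/dev/null; python3 go.py;  python3 steer.py '-0.0018 0 0.0008 0 0.05;-0.0036 0 0.0016 0 0.05;-0.0036 0 0.0016 0 0.05'>/dev/null; python3 go.py; python3 steer.py '-0.0009 0 0.0004 0 0.05;-0.0009 0 0.0004 0 0.05'>/dev/null; python3 go.py
```

```text
tool [ 0.5132 -0.0242  0.1108] [1.7997e+02 1.0000e-01 1.7370e+02] F [-0.29  0.46  4.4 ] bedF [-2.16  0.43  3.84] bedpos [-0.0654 -0.031   0.0521] t 25.6333 w 0.0615
tool [ 0.5139 -0.0242  0.1105] [1.7995e+02 1.7000e-01 1.7371e+02] F [-1.21  0.26  7.63] bedF [-4.34  0.13  6.4 ] bedpos [-0.0647 -0.0309  0.0521] t 25.8 w 0.0617
tool [ 0.5176 -0.0247  0.1087] [179.96   0.18 173.71] F [0.19 0.06 6.85] bedF [-2.73  0.08  6.28] bedpos [-0.0605 -0.031   0.0521] t 26.05 w 0.0615
tool [ 0.5183 -0.0247  0.1084] [1.7996e+02 1.7000e-01 1.7371e+02] F [-0.71 -0.61  7.42] bedF [-3.72 -0.69  6.45] bedpos [-0.0597 -0.031   0.0521] t 26.2167 w 0.0615
```

```bash
python3 steer.py '-0.0009 0 0.0004 0 0.05;-0.0009 0 0.0004 0 0.05'>/dev/null; python3 go.py;python3 steer.py '-0.0009 0 0.0004 0 0.05;-0.0009 0 0.0004 0 0.05'>/dev/null; python3 go.py;python3 steer.py '-0.0009 0 0.0004 0 0.05;-0.0009 0 0.0004 0 0.05'>/dev/null; python3 go.py
```

```text
tool [ 0.5192 -0.0249  0.108 ] [1.7996e+02 1.6000e-01 1.7371e+02] F [-0.41 -0.35  7.36] bedF [-3.45 -0.4   6.51] bedpos [-0.0588 -0.031   0.0521] t 26.3833 w 0.0618
tool [ 0.5201 -0.025   0.1076] [1.7996e+02 1.6000e-01 1.7370e+02] F [-0.09 -0.44  7.28] bedF [-3.12 -0.45  6.58] bedpos [-0.0578 -0.031   0.0521] t 26.55 w 0.0615
tool [ 0.5205 -0.025   0.1073] [1.7995e+02 9.0000e-02 1.7371e+02] F [-3.15 -1.19 10.62] bedF [-7.2  -1.53  8.36] bedpos [-0.0573 -0.031   0.0521] t 26.7167 w 0.0616
```

```bash
python3 steer.py '-0.0009 0 0.0004 0 0.05;-0.0009 0 0.0004 0 0.05'>/dev/null; python3 go.py; python3 steer.py '0.0017 0 -0.001 0 0.05;0.0017 0.003 -0.001 0 0.05;0.0017 0.006 -0.001 0 0.05;0.0017 0.007 -0.001 0 0.05;0.0017 0.007 -0.001 0 0.05'>/dev/null; python3 go.py; python3 steer.py '0 0.001 0 0 0.05;0 0.001 0 0 0.05'>/dev/null; python3 go.py; python3 steer.py '0 0.001 0 0 0.05;0 0.001 0 0 0.05'>/dev/null; python3 go.py; python3 steer.py '0 0.001 0 0 0.05;0 0.001 0 0 0.05'>/dev/null; python3 go.py; python3 steer.py '0 0.001 0 0 0.05;0 0.001 0 0 0.05'>/dev/null; python3 go.py
```

```text
tool [ 0.5206 -0.025   0.1072] [ 1.7992e+02 -3.0000e-02  1.7370e+02] F [-6.7   0.28 14.74] bedF [-12.29  -0.46  10.53] bedpos [-0.0571 -0.031   0.0521] t 26.8833 w 0.0617
tool [ 0.5212 -0.0191  0.1073] [-179.93    0.23  173.66] F [ 3.07 -4.07  5.15] bedF [ 0.99 -3.7   6.15] bedpos [-0.0572 -0.025   0.0521] t 27.3 w 0.0615
tool [ 0.5213 -0.0185  0.1073] [-179.91    0.23  173.64] F [ 2.14 -4.4   5.24] bedF [ 0.15 -4.14  5.85] bedpos [-0.0572 -0.0244  0.0522] t 27.4667 w 0.0613
tool [ 0.5214 -0.0176  0.1073] [-179.9     0.23  173.64] F [ 2.4  -5.35  5.67] bedF [ 0.3  -5.06  6.39] bedpos [-0.0572 -0.0235  0.0521] t 27.6333 w 0.0617
tool [ 0.5215 -0.0169  0.1073] [-179.88    0.23  173.62] F [ 3.19 -5.45  5.95] bedF [ 0.9  -5.07  6.99] bedpos [-0.0572 -0.0228  0.0521] t 27.8 w 0.0615
tool [ 0.5215 -0.0168  0.1073] [-179.82    0.22  173.59] F [ 2.12 -6.69  5.8 ] bedF [ 0.12 -6.42  6.46] bedpos [-0.0572 -0.0227  0.0521] t 27.9667 w 0.0617
```

Touch at y ≈ -22.7 mm, the same as blue and orange. A last firm push, then release, retreat and look.

```bash
python3 steer.py '0 0.001 0 0 0.05;0 0.002 0 0 0.05;0 0.002 0 0 0.05'; python3 steer.py '0 -0.001 -0.0015 0 0.05;0 -0.001 -0.0015 0 0.062;0 -0.001 -0.0015 0 0.087;0 -0.001 -0.0015 0 0.087;0 -0.001 -0.0015 0 0.087;0 -0.001 -0.0015 0 0.087;0 -0.001 -0.0015 0 0.087;0 -0.001 -0.0015 0 0.087'|tail -3; python3 steer.py '0 -0.001 -0.02 0 0.087;0 -0.001 -0.05 0 0.087;0 -0.001 -0.09 0 0.087;0 -0.001 -0.12 0 0.087;0 -0.001 -0.12 0 0.087;0 -0.001 -0.12 0 0.087'>/dev/null; python3 steer.py '0.05 -0.25 0 0 0.087;0.05 -0.25 0 0 0.087;0.05 -0.25 0 0 0.087;0.05 -0.25 0 0 0.087;0.05 -0.25 0 0 0.087;0.05 -0.25 0 0 0.087;0.05 -0.25 0 0 0.087;0.05 -0.25 0 0 0.087'
python3 - <<'E'
from h import *
from go import BED
c=cam("top"); s=cam("scene")
cv2.imwrite("pics/end.png",np.hstack([cv2.resize(c["color"][170:260,225:315],(400,500),interpolation=cv2.INTER_CUBIC),cv2.resize(s["color"][180:260,230:310],(400,500),interpolation=cv2.INTER_CUBIC)]))
hsv=cv2.cvtColor(c["color"],cv2.COLOR_BGR2HSV)
m=cv2.inRange(hsv,(45,90,50),(85,255,255)); m[:, :225]=0; m[:,315:]=0; m[:170]=0; m[270:]=0
n=cv2.findNonZero(m)[:,0].astype(float)
box=cv2.boxPoints(cv2.minAreaRect(n.astype(np.float32)))
r,t=bedpose(BED); y=-.0226
Q=proj(c,np.array([(-.12,y+.031,.042),(0,y+.031,.042),(0,y-.031,.042),(-.12,y-.031,.042)])@r.T+t)
print("pred",Q.round(1).tolist()); print("seen",box.round(1).tolist())
E
```

```text
time_s: 28.22
tool_pos: [0.5213, -0.0166, 0.1073]
tool_rot: [-179.7, 0.2, 173.5]
force: [1.6, -10.8, 7.2]
grip_width: 0.0615
grasp_force: 15.0
force: [0.4, -0.2, 0.4]
grip_width: 0.0855
grasp_force: 0.0
time_s: 30.05
tool_pos: [0.4403, -0.2599, 0.2266]
tool_rot: [-180.0, -0.1, 173.3]
force: [-0.5, 1.3, 0.0]
grip_width: 0.0868
grasp_force: 0.0
pred [[269.3, 226.5], [275.4, 184.0], [300.8, 187.2], [296.3, 229.9]]
seen [[268.0, 228.1999969482422], [273.8999938964844, 184.1999969482422], [301.29998779296875, 187.8000030517578], [295.3999938964844, 231.89999389648438]]
```

View pics/end.png

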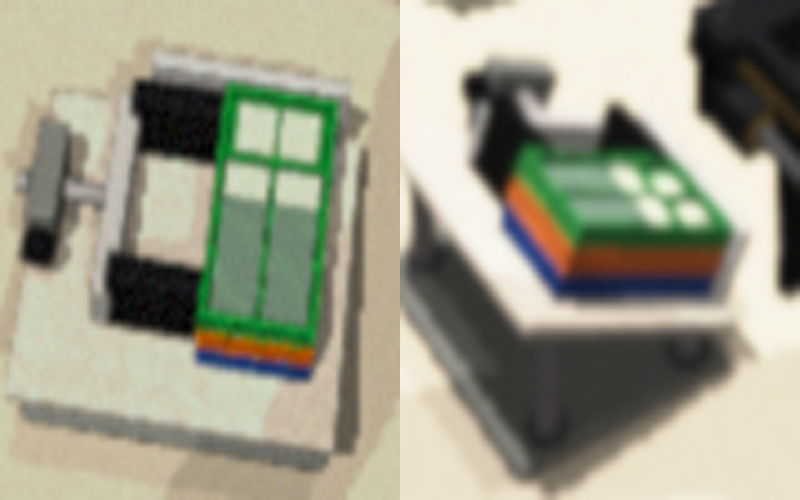

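The pile is square and flush: left sides sit on both prongs (x≈220 and 198 in the top crop), far ends are at the ledge, and the near faces line up in the scene crop around (570,270).

```bash
python3 -c "
from cell import env
print(env.sign_off())"
```

```text
the job is handed in; nothing more can be done
None
```

The blue, orange and green trays are piled in that order on the stand, each felt against the ledge and the prongs. I kept clear of the cups and timer, and handed the job in at about 30 s; sign-off returned no verdict.

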